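Trace the touch strip on the tester

TASK

Test the green touch strip: with the fingers closed and pointing down, come straight down on the copper mark at the red marker's end, then run them slowly along the bent strip, over the middle of every copper mark, to the last one at the blue marker's end, and lift straight off. Keep the sprung board pressed down a few millimetres all the way, never lifting off and never down to its stop, and touch only the strip, not the yellow board beside it. Do not shove or lift the tester, and leave the markers and everything else on the bench alone.

Things in the scene. Friction and masses are not known exactly. Their poses are not given: they have to be found in the camera images.
- tester: Touch-strip tester: loose (not screwed down) black base 140 x 290 x 26 mm on rubber feet, about 1.6 kg. Above it, on four springs, floats a yellow circuit board 100 x 200 mm (top face 50 mm above the table) with a raised green touch strip 20 mm wide and 4 mm high (top face 54 mm above the table). Origin: centre of the base's underside; y along its length, z up. Marks in its x, y (mm): 1 (-20,-70), 2 (-20,-42), 3 (0,-22), 4 (20,-2), 5 (20,26), 6 (0,46), 7 (0,74).
- plate: The yellow circuit board that carries the strip; 100 x 200 mm; origin over the centre of the base, 40 mm above the table, the board's top face 10 mm above the origin. It sinks with the strip.
- carrier (a joint): How far board and strip are pressed down, m: 0 = up, 0.012 = on the stop. Spring: starts to sink at about 1 N, about 3.5 N at 4 mm, about 8 N at the stop; it rises again by itself.
- red_marker: Red plastic pawn-shaped marker, 24 mm across the foot, 36 mm high, 30 g, standing loose on the end of the tester's base, beside the end of the strip where the trace starts (either end, 50 to 75 mm from the end mark). Origin: centre of its underside.
- blue_marker: The same in blue, at the end of the strip where the trace finishes.
- spool: Solder spool, standing, 52 mm across, 52 mm high, on the bench beyond the tester. Bystander. Origin under its centre.
- screwdriver: Screwdriver with yellow handle, 160 mm long, lying on the robot's side of the tester. Bystander. Origin at the middle of its length.
- bottle: Water bottle with blue cap, 66 mm across, 200 mm high. Bystander. Origin under its centre.
- jar: Clear jar with blue lid, 56 mm across, 70 mm high. Bystander. Origin under its centre.
- mug: White mug, 76 mm across, 90 mm high. Bystander. Origin under its centre.
- spare_board: Small yellow circuit board 55 x 75 x 12 mm lying flat. Bystander. Origin under its centre.
- mark1 (a point): Copper mark 1 of 7, a 14 mm disc on the strip's centre line, point on the strip's top face; the strip runs straight from it to the next, mark 2, 28 mm away. An end mark. It sinks with the board.
- mark2 (a point): Copper mark 2 of 7, a 14 mm disc on the strip's centre line, point on the strip's top face; the strip runs straight from it to the next, mark 1 and 3, 28 mm away. It sinks with the board.
- mark3 (a point): Copper mark 3 of 7, a 14 mm disc on the strip's centre line, point on the strip's top face; the strip runs straight from it to the next, mark 2 and 4, 28 mm away. It sinks with the board.
- mark4 (a point): Copper mark 4 of 7, a 14 mm disc on the strip's centre line, point on the strip's top face; the strip runs straight from it to the next, mark 3 and 5, 28 mm away. It sinks with the board.
- mark5 (a point): Copper mark 5 of 7, a 14 mm disc on the strip's centre line, point on the strip's top face; the strip runs straight from it to the next, mark 4 and 6, 28 mm away. It sinks with the board.
- mark6 (a point): Copper mark 6 of 7, a 14 mm disc on the strip's centre line, point on the strip's top face; the strip runs straight from it to the next, mark 5 and 7, 28 mm away. It sinks with the board.
- mark7 (a point): Copper mark 7 of 7, a 14 mm disc on the strip's centre line, point on the strip's top face; the strip runs straight from it to the next, mark 6, 28 mm away. An end mark. It sinks with the board.

How it is judged (in metres and radians):
On the way, in this order (a step that is already met when the one before it is completed fails the run):
1. fingertips pressing the strip lightly at the first copper mark, counted from the red marker (value of joint carrier above 0.0008 m and ((horizontal distance between red_marker and mark1 below 0.12 m and horizontal distance between the grasp point and mark1 below 0.01 m) or (horizontal distance between red_marker and mark7 below 0.12 m and horizontal distance between the grasp point and mark7 below 0.01 m))), for 0.1 s.
2. fingertips pressing the strip lightly at the second copper mark, counted from the red marker (value of joint carrier above 0.0008 m and ((horizontal distance between red_marker and mark1 below 0.12 m and horizontal distance between the grasp point and mark2 below 0.01 m) or (horizontal distance between red_marker and mark7 below 0.12 m and horizontal distance between the grasp point and mark6 below 0.01 m))), for 0.1 s.
3. fingertips pressing the strip lightly at the third copper mark, counted from the red marker (value of joint carrier above 0.0008 m and ((horizontal distance between red_marker and mark1 below 0.12 m and horizontal distance between the grasp point and mark3 below 0.01 m) or (horizontal distance between red_marker and mark7 below 0.12 m and horizontal distance between the grasp point and mark5 below 0.01 m))), for 0.1 s.
4. fingertips pressing the strip lightly at the fourth copper mark, counted from the red marker (value of joint carrier above 0.0008 m and ((horizontal distance between red_marker and mark1 below 0.12 m and horizontal distance between the grasp point and mark4 below 0.01 m) or (horizontal distance between red_marker and mark7 below 0.12 m and horizontal distance between the grasp point and mark4 below 0.01 m))), for 0.1 s.
5. fingertips pressing the strip lightly at the fifth copper mark, counted from the red marker (value of joint carrier above 0.0008 m and ((horizontal distance between red_marker and mark1 below 0.12 m and horizontal distance between the grasp point and mark5 below 0.01 m) or (horizontal distance between red_marker and mark7 below 0.12 m and horizontal distance between the grasp point and mark3 below 0.01 m))), for 0.1 s.
6. fingertips pressing the strip lightly at the sixth copper mark, counted from the red marker (value of joint carrier above 0.0008 m and ((horizontal distance between red_marker and mark1 below 0.12 m and horizontal distance between the grasp point and mark6 below 0.01 m) or (horizontal distance between red_marker and mark7 below 0.12 m and horizontal distance between the grasp point and mark2 below 0.01 m))), for 0.1 s.
7. fingertips pressing the strip lightly at the last copper mark, counted from the red marker (value of joint carrier above 0.0008 m and ((horizontal distance between red_marker and mark1 below 0.12 m and horizontal distance between the grasp point and mark7 below 0.01 m) or (horizontal distance between red_marker and mark7 below 0.12 m and horizontal distance between the grasp point and mark1 below 0.01 m))), for 0.1 s.
At the end, for the whole second after the job is handed in: All seven marks were traced in order from the red to the blue end (fingertips' centre within 10 mm of each mark, board pressed at least 0.8 mm); the board is up again (under 0.6 mm), the tester and both markers are within 15 mm of where they were and upright, other things within 30 mm (value of joint carrier below 0.0006 m and distance of each of tester, red_marker, blue_marker from where it was at the start of the episode below 0.015 m and angle between tester's own z axis and vertical below 0.05 rad and angle between each of red_marker, blue_marker's own z axis and vertical below 0.2 rad and distance of each of spool, screwdriver, bottle, jar, mug, spare_board from where it was at the start of the episode below 0.03 m and linear speed of tester below 0.02 m/s); the robot touches nothing.
It fails at once if the tester is shoved more than 15 mm, lifted or tipped (distance of tester from where it was at the start of the episode above 0.015 m or height (world z) of tester above 0.006 m or angle between tester's own z axis and vertical above 0.05 rad).
It fails at once if the board is pressed right down to its stop (beyond 11 mm) (value of joint carrier above 0.011 m).
It fails at once if the fingers touch the yellow board beside the strip (contact force between the fingers and plate above 1 N).
It fails at once if the fingertips come off the strip over the five middle marks, or go low over them (within 15 mm of the strip) without touching (value of joint carrier below 0.0004 m and z of the grasp point in the frame of tester below 0.088 m and (horizontal distance between the grasp point and mark2 below 0.01 m or horizontal distance between the grasp point and mark3 below 0.01 m or horizontal distance between the grasp point and mark4 below 0.01 m or horizontal distance between the grasp point and mark5 below 0.01 m or horizontal distance between the grasp point and mark6 below 0.01 m)).
It fails at once if a marker is shifted more than 15 mm, lifted or knocked over, or another thing on the bench is shifted more than 30 mm or lifted (distance of any of red_marker, blue_marker from where it was at the start of the episode above 0.015 m or angle between any of red_marker, blue_marker's own z axis and vertical above 0.3 rad or distance of any of spool, screwdriver, bottle, jar, mug, spare_board from where it was at the start of the episode above 0.03 m).
It also fails if it takes over 45 s, if anything falls off the work surface, if the arm or the gripper's body presses on something with over 40 N, if the wrist force passes 120 N, or if a joint passes its speed limit or range.

ROBOT

A 6-joint arm with a two-finger parallel gripper is mounted at the origin on the work surface. World frame = base frame: x ahead of the robot, y to its left, z up, the work surface at z = 0. Lengths are in mm, angles in rad, forces in N, time in s.
With the tool pointing down it reaches from about 350 to 775 mm from the base axis. Payload 7.3 kg.
Tool frame: the origin (TCP) lies between the finger pads; the fingertips stand bot.tips_ahead ahead of it and the grasp point (between the pads) lies 6 mm ahead of it (bot.tips_ahead is the distance from the TCP to the fingertips, in mm); z points along the fingers, y is the line along which they close (so a half turn about z gives the same grasp; the last joint's range is limited). The gripper opens to 92 mm and grips with 3 to 60 N. Pads are 19 mm wide; open, the fingers measure 130 mm over their backs; the gripper's body (75 mm by 190 mm) begins 47 mm behind the grasp point.
Start: joints at [-1.28, 0.342, 1.524, -0, 1.275, -0.146], TCP at [222.12, -475.715, 251.741] pointing down, gripper open.
Joint ranges: [-2.53, 2.53], [-0.77, 2.02], [0.04, 2.7], [-1, 4.14], [0.28, 2.66], [-3.11, 3.11]. Speed limits (rad/s): [2.57, 2.57, 3.14, 3.14, 3.14, 3.14].

INTERFACE

Orientations are given as [roll, pitch, yaw] about the fixed x, y, z axes, in that order (R = Rz(yaw) Ry(pitch) Rx(roll)).
In Python, from plant import bot gives the robot as it stands. The module is installed in compiled form; this text tells all that it offers.
- The arm moves only by the tool step_arm, never from a script. Its argument "targets" is one flat list of numbers, 7 for each row, row after row: the opening, from 0 (shut) to 1 (fully open), then the shift along the tool's x, y, z each as a share of 100 mm, from -1 to 1, then the turn, a rotation vector about the tool's x, y, z each as a share of pi/4 rad, from -1 to 1. A call has 1 to 20 rows; each row is the pose to reach, as a shift and turn from the pose commanded when the call began, along the tool's axes at that moment; what a row does not reach only later rows make up. A row lasts 1/8 s, in which the tool goes at most 62.5 mm and 10.7 degrees, less where a joint would pass 70% of its speed; a pose out of reach is approached as far as the arm can. A call with a number of a shift or a turn outside -1 to 1 is refused whole. A call with a gripper value outside its range is refused whole. The fingers move at their own pace and stop on an object; the grip force is fixed at half the most. Time passes only in rows, so rows that repeat a pose let the fingers close. It gives the time, the measured TCP pose, the force, the opening and the grip force at its end, in the units of the state.
- bot.get_obs(): the state, without advancing time (a new reading comes with each control period).
- bot.capture(name): name is "side" or "top"; returns (picture, depth): 400x640x3 uint8, blue, green, red; 400x640 float32, mm along the optical axis (not along the pixel's ray), 0 where there is no reading.
- bot.camera_info(name): a dict with "fx", "fy", "cx", "cy" (pixels), "k1" (the pictures are not rectified: a ray, as slopes to the right and down, at radius r is drawn at 1 + k1 r^2 times it, then the intrinsics apply), "camera_from_world" (4x4, takes a point from world to camera coordinates). Camera axes: x right, y down, z forward; pixel columns grow to the right and rows downward; lengths in mm; the calibration is good to about 2 mm. A picture is of the moment at which its call begins. camera_info takes no time and is no camera call.
- bot.close_job(): hands the job in; it is judged then, once.
The state is a dict: "time": time; "joint_positions": joint angles; "dq": joint speeds; "tau": joint torques, N m; "tool_pos": TCP position; "tcp_rot": TCP orientation; "contact_force": force on the tool from outside, world axes, zero at the start; "moment": the same for the moment, N m; "grip_width": finger opening in mm; "finger_force": force on a finger pad.
Only numpy, scipy, OpenCV 4.12 (cv2) and the standard library are available. Lean on these libraries where they do the work, as an engineer would, in place of code of your own. Each camera call takes 0.05 s, during which the arm holds its last target. There are 200 camera calls.

## Working session

There is one attempt and no reset: what is moved stays moved. The work goes in short steps, Python scripts to look and compute and a tool call to move; the robot and the scene stay as the last step left them, time stands still between calls to the robot, and variables do not carry over. Pictures are saved under pics/ and viewed, at most 10 in all, crops included, and the job is handed in when it is done.

Besides the shell and the picture viewer there is one more tool, called after "Call:" as a command line: name --argument value ..., lists and objects as JSON in quotes. step_arm: Moves the arm, as the interface text tells. Shift numbers are shares of 100 mm and turn numbers shares of pi/4 rad, none past 1 either way. Its arguments: {"type":"object","properties":{"targets":{"type":"array"}},"required":["targets"]}

```bash
mkdir -p pics
python3 - <<'E'
from plant import bot
import cv2,numpy as np
for n in("side","top"):
    p,d=bot.capture(n); cv2.imwrite(f"pics/{n}0.png",p); np.save(f"{n}0.npy",d)
    i=bot.camera_info(n); print(n,{k:np.round(v,4).tolist() if k=="camera_from_world" else v for k,v in i.items()})
print(bot.tips_ahead); print(bot.get_obs())
E
```

```text
side {'fx': 426.7454025769971, 'fy': 426.7454025769971, 'cx': 320.0392761451811, 'cy': 201.8108917339735, 'k1': 0.0350990017864515, 'camera_from_world': [[-0.7829, -0.6221, -0.0133, 434.4376], [-0.3301, 0.4334, -0.8386, 255.216], [0.5274, -0.6521, -0.5446, 871.465], [0.0, 0.0, 0.0, 1.0]]}
top {'fx': 420.01819931235167, 'fy': 420.01819931235167, 'cx': 322.526691342771, 'cy': 207.6838057752742, 'k1': 0.01344125120590855, 'camera_from_world': [[-0.0237, -0.9997, -0.0105, 18.5588], [-0.9971, 0.0244, -0.0727, 548.1937], [0.073, 0.0087, -0.9973, 1125.2842], [0.0, 0.0, 0.0, 1.0]]}
25.0
{'time': 0.1, 'joint_positions': array([-1.27998232e+00,  3.42646184e-01,  1.52488318e+00, -3.50324419e-05,
        1.27543064e+00, -1.46014946e-01]), 'dq': array([ 0.00221692, -0.00249944, -0.00307481, -0.00063856, -0.00058725,
       -0.0001755 ]), 'tau': array([ 1.47219900e-03, -4.32004631e+01, -2.44694942e+01,  7.18763075e-02,
        5.25838626e-02, -4.79435892e-05]), 'tool_pos': array([ 222.02138159, -475.38689227,  251.13138248]), 'tcp_rot': array([-3.14023498e+00, -1.65800525e-04,  4.36839056e-01]), 'contact_force': array([-0.37813575, -1.27568077, -0.07877642]), 'moment': array([-0.01247775, -0.0168989 ,  0.0123051 ]), 'finger_force': 0.0, 'grip_width': 91.73703436904945}
```

View pics/side0.png

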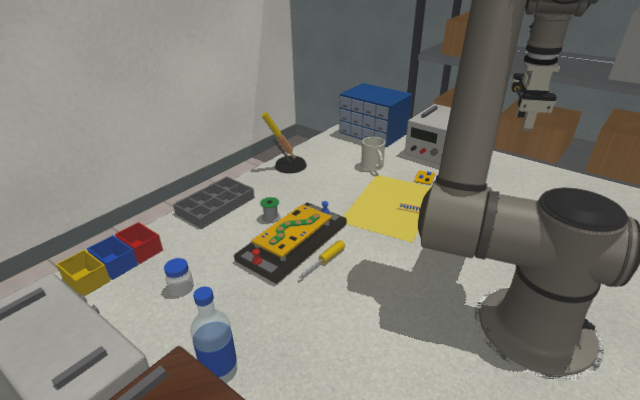

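View pics/top0.png

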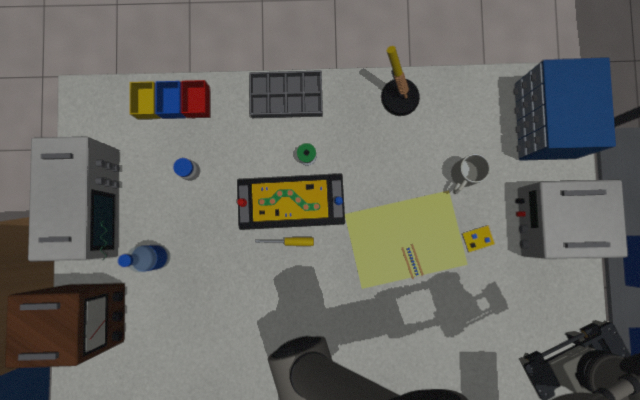

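The side view shows the tester at about (290,240), with the red marker near (256,257) and the blue one near (325,208). In the top view the tester spans (238..344, 175..229), red at (242,202), blue at (338,200). The spool is at (306,153) and the screwdriver at (285,241). Next I'll zoom in on both.

Run:
```python
import cv2,numpy as np
a=cv2.imread("pics/top0.png")[168:236,232:350]; b=cv2.imread("pics/side0.png")[195:285,228:353]
a=cv2.resize(a,(708,408),interpolation=cv2.INTER_NEAREST);cv2.imwrite("pics/ta.png",a)
b=cv2.resize(b,(750,540),interpolation=cv2.INTER_NEAREST);cv2.imwrite("pics/sb.png",b)
```

```text
(no output)
```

View pics/ta.png

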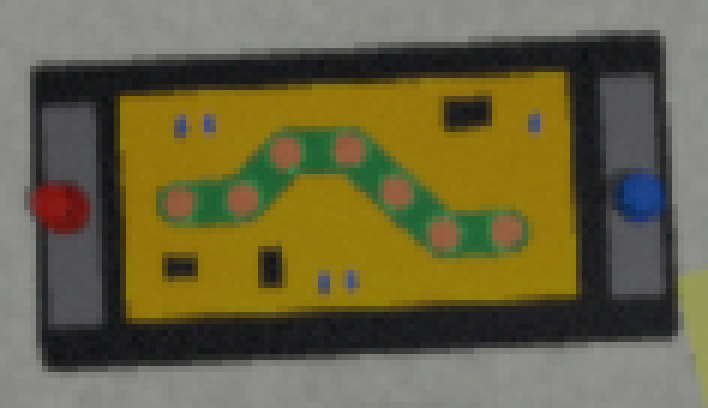

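View pics/sb.png

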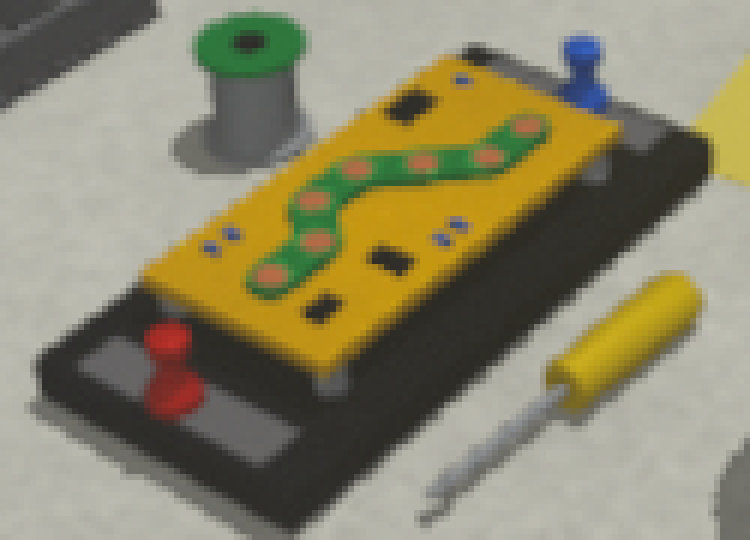

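Both crops show all seven copper marks. From red at left the strip goes straight, steps up, then descends two steps toward blue, so red is at mark 7 and blue at mark 1. Next step is triangulating.

```bash
cat > h.py <<'E'
from plant import bot
import cv2,numpy as np
L=np.array([(-20,-70),(-20,-42),(0,-22),(20,-2),(20,26),(0,46),(0,74)],float)
def ray(n,uv):
    i=bot.camera_info(n); q=(np.asarray(uv,float)-[i["cx"],i["cy"]])/[i["fx"],i["fy"]]
    s=q.copy()
    for _ in range(9): s=q/(1+i["k1"]*(s**2).sum(-1,keepdims=True))
    T=i["camera_from_world"]; R=T[:3,:3]
    return -R.T@T[:3,3], np.c_[s,np.ones(len(s))]@R
def plane(n,uv,z):
    c,d=ray(n,uv); return c+d*((z-c[2])/d[:,2])[:,None]
def tri(u,v):
    c,d=ray("top",u); e,f=ray("side",v); o=[];g=[]
    for a,b in zip(d,f):
        s=np.linalg.lstsq(np.c_[a,-b],e-c,rcond=None)[0]; p,q=c+s[0]*a,e+s[1]*b
        o.append((p+q)/2);g.append(np.linalg.norm(p-q))
    return np.array(o),np.array(g)
def marks(img,x0,y0,x1,y1):
    c=img[y0:y1,x0:x1]; k=4
    c=cv2.resize(c,None,fx=k,fy=k,interpolation=cv2.INTER_LINEAR)
    h=cv2.cvtColor(c,cv2.COLOR_BGR2HSV)
    m=((h[...,0]<18)&(h[...,1]>60)&(h[...,1]<185)&(h[...,2]>110)).astype(np.uint8)
    n,_,st,ce=cv2.connectedComponentsWithStats(m)
    r=[(st[j,4],*((ce[j]+.5)/k-.5+[x0,y0])) for j in range(1,n) if st[j,4]>100]
    return np.array(sorted(r,reverse=True))
def fit(P):
    a=L-L.mean(0);b=P[:,:2]-P[:,:2].mean(0)
    y=np.arctan2((a[:,0]*b[:,1]-a[:,1]*b[:,0]).sum(),(a*b).sum())
    R=np.array([[np.cos(y),-np.sin(y)],[np.sin(y),np.cos(y)]])
    t=P[:,:2].mean(0)-R@L.mean(0); Q=L@R.T+t
    return y,t,Q,P[:,:2]-Q
E
python3 - <<'E'
from h import *
np.set_printoptions(precision=1,suppress=True)
t=marks(cv2.imread("pics/top0.png"),254,185,326,215); s=marks(cv2.imread("pics/side0.png"),264,208,325,248)
print(t);print(s)
t=t[np.argsort(-t[:,1])][:,1:]; s=s[np.argsort(-s[:,1])][:,1:]
if len(t)==7:
    f=fit(plane("top",t,54));print("top",f[0],f[1],f[3])
if len(s)==7:
    # side order by x may swap 5/6; sort by projection along the board
    f=fit(plane("side",s,54));print("side",f[0],f[1],f[3])
if len(s)==7==len(t):
    P,g=tri(t,s);print(P,g);f=fit(P);print(f)
E
```

```text
[[243.  316.  206. ]
 [240.  272.  200.9]
 [235.  261.4 201.4]
 [234.  279.2 192.9]
 [228.  289.7 192.4]
 [207.  305.4 206.6]
 [205.  297.6 199.5]]
[[167.  272.5 240.5]
 [137.  280.5 234.8]
 [124.  279.6 227.8]
 [120.  315.4 215.5]
 [111.  297.9 221.6]
 [111.  286.9 222.6]
 [108.  309.  220.7]]
top 0.028926544521636167 [568.8  92.7] [[ 0.1 -0. ]
 [-0.1  0.1]
 [-0.  -0.1]
 [-0.1 -0. ]
 [ 0.1 -0.1]
 [-0.  -0.1]
 [-0.   0.2]]
side 0.026361198670859086 [571.4  90.9] [[  0.3  -0.4]
 [ -0.5  -0. ]
 [  0.1  -0.2]
 [  0.2   0. ]
 [-21.   19.6]
 [ 20.9 -19.6]
 [  0.1   0.5]]
[[551.1  22.3  56.3]
 [550.   50.4  56. ]
 [569.5  70.8  56.2]
 [588.9  91.5  56.3]
 [589.  120.4  35.1]
 [567.2 137.3  76.2]
 [566.9 167.   56.1]] [0.8 0.6 0.9 1.1 3.1 4.7 1.3]
(np.float64(0.02921226840329252), array([569. ,  92.8]), array([[551. ,  22.3],
       [550.2,  50.2],
       [569.6,  70.8],
       [589. ,  91.4],
       [588.2, 119.4],
       [567.6, 138.8],
       [566.8, 166.8]]), array([[ 0. ,  0.1],
       [-0.3,  0.1],
       [-0.1, -0. ],
       [-0.1,  0.1],
       [ 0.7,  1. ],
       [-0.4, -1.5],
       [ 0.1,  0.2]]))
```

Call:
step_arm --targets '[0,0.5,-0.4,0,0,0,0.2,0,1,-0.75,0,0,0,0.4,0,1,-0.75,0,0,0,0.52,0,1,-0.75,0,0,0,0.52]'

```text
time: 0.6
tool_pos: [281.3, -365.0, 251.7]
tcp_rot: [3.141, 0.0, 0.031]
contact_force: [-0.1, -0.2, -0.5]
grip_width: 56.3
finger_force: 0.0
```

Call:
step_arm --targets '[0,0.28,-0.5,0,0,0,0,0,0.57,-1,0,0,0,0]'

```text
time: 0.85
tool_pos: [335.2, -263.7, 251.4]
tcp_rot: [-3.141, 0.0, 0.027]
contact_force: [0.8, -0.3, 0.1]
grip_width: 36.5
finger_force: 0.0
```

Call:
step_arm --targets '[0,0.28,-0.5,0,0,0,0,0,0.57,-1,0,0,0,0]'

```text
time: 1.1
tool_pos: [389.8, -161.5, 251.7]
tcp_rot: [3.141, -0.0, 0.029]
contact_force: [1.1, 0.3, -0.0]
grip_width: 16.4
finger_force: 0.0
```

Call:
step_arm --targets '[0,0.28,-0.5,0,0,0,0,0,0.57,-1,0,0,0,0]'

```text
time: 1.35
tool_pos: [444.2, -59.8, 251.6]
tcp_rot: [3.141, -0.0, 0.029]
contact_force: [0.6, -1.6, 0.8]
grip_width: 0.9
finger_force: 0.0
```

Call:
step_arm --targets '[0,0.28,-0.5,0,0,0,0,0,0.57,-1,0,0,0,0]'

```text
time: 1.6
tool_pos: [498.6, 41.8, 251.5]
tcp_rot: [3.141, 0.0, 0.029]
contact_force: [0.6, -1.0, -0.0]
grip_width: 0.6
finger_force: 0.0
```

Call:
step_arm --targets '[0,0.28,-0.5,0,0,0,0,0,0.57,-1,0,0,0,0,0,0.57,-1,0,0,0,0,0,0.57,-1,0,0,0,0]'

```text
time: 2.1
tool_pos: [551.6, 141.6, 251.0]
tcp_rot: [3.141, 0.002, 0.029]
contact_force: [-0.1, -0.9, -0.2]
grip_width: 0.2
finger_force: 0.0
```

Call:
step_arm --targets '[0,0.165,-0.24,0,0,0,0,0,0.165,-0.24,0.5,0,0,0,0,0.165,-0.24,1,0,0,0,0,0.165,-0.24,1,0,0,0]'

```text
time: 2.6
tool_pos: [565.1, 164.8, 148.5]
tcp_rot: [3.14, 0.008, 0.027]
contact_force: [0.5, -0.0, 0.4]
grip_width: 0.5
finger_force: 0.0
```

Call:
step_arm --targets '[0,0,0,0.4,0,0,0,0,0,0,0.4,0,0,0,0,0,0,0.4,0,0,0,0,0,0,0.4,0,0,0]'

```text
time: 3.1
tool_pos: [568.7, 166.9, 114.0]
tcp_rot: [-3.141, -0.004, 0.028]
contact_force: [0.0, 0.6, -0.4]
grip_width: 0.6
finger_force: 0.0
```

Run:
```python
from h import *
O=[bot.get_obs()]
out=[]
for n,b in(("top",(232,150,350,236)),("side",(228,150,353,260))):
    p,_=bot.capture(n); O.append(bot.get_obs()); x0,y0,x1,y1=b
    cv2.imwrite(f"pics/{n}1.png",p)
    out.append(cv2.resize(p[y0:y1,x0:x1],(396,560 if n=="side" else 400)[:2] if 0 else (396,int(396*(y1-y0)/(x1-x0)))))
h=max(o.shape[0] for o in out)
cv2.imwrite("pics/c1.png",np.hstack([cv2.copyMakeBorder(o,0,h-o.shape[0],0,0,0) for o in out]))
print(np.mean([o["tool_pos"] for o in O],0),np.mean([o["contact_force"] for o in O],0),O[-1]["time"])
# expected tip pixel in both views
for n in("top","side"):
    i=bot.camera_info(n);T=i["camera_from_world"]
    for z in(0,-25):
        q=T[:3,:3]@(O[-1]["tool_pos"]+[0,0,z])+T[:3,3]; s=q[:2]/q[2]; s=s*(1+i["k1"]*s@s); print(n,z,s*[i["fx"],i["fy"]]+[i["cx"],i["cy"]])
```

```text
[568.43866189 166.9062206  113.62444574] [ 0.09103397  0.17829907 -0.3761234 ] 3.2
top 0 [257.64276897 198.72366523]
top -25 [259.24346086 199.63782053]
side 0 [270.65237294 221.03415881]
side -25 [271.4526794  229.60369914]
```

View pics/c1.png

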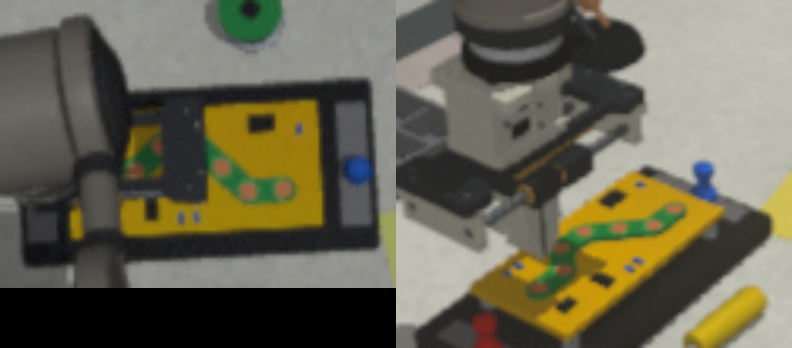

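The picture shows the closed fingertips hanging over mark 7, side view at about (270,230), where the model predicts (271.5,229.6). The calibration agrees, so I'm descending slowly.

Call:
step_arm --targets '[0,0,0,0.1,0,0,0,0,0,0,0.2,0,0,0,0,0,0,0.25,0,0,0,0,0,0,0.27,0,0,0,0,0,0,0.28,0,0,0,0,0,0,0.28,0,0,0,0,0,0,0.28,0,0,0]'

```text
time: 4.08
tool_pos: [567.6, 166.9, 83.9]
tcp_rot: [3.142, -0.0, 0.028]
contact_force: [-0.2, -0.2, -0.0]
grip_width: 0.1
finger_force: 0.0
```

Call:
step_arm --targets '[0,0,0,0.02,0,0,0,0,0,0,0.04,0,0,0,0,0,0,0.06,0,0,0,0,0,0,0.06,0,0,0,0,0,0,0.06,0,0,0]'

```text
time: 4.7
tool_pos: [567.5, 166.9, 77.8]
tcp_rot: [3.142, -0.0, 0.028]
contact_force: [-1.1, -0.3, 1.9]
grip_width: 0.3
finger_force: 1.0
```

Call:
step_arm --targets '[0,0,0,0.01,0,0,0,0,0,0,0.02,0,0,0,0,0,0,0.02,0,0,0,0,0,0,0.02,0,0,0]'

```text
time: 5.2
tool_pos: [567.6, 166.9, 75.8]
tcp_rot: [3.142, -0.0, 0.028]
contact_force: [-1.5, 0.1, 3.4]
grip_width: 0.8
finger_force: 1.6
```

Call:
step_arm --targets '[0,0,0,0.007,0,0,0,0,0,0,0.015,0,0,0,0,0,0,0.015,0,0,0,0,0,0,0.015,0,0,0]'

```text
time: 5.7
tool_pos: [567.5, 166.9, 74.2]
tcp_rot: [3.142, -0.0, 0.028]
contact_force: [-1.8, 0.1, 4.6]
grip_width: 0.4
finger_force: 2.0
```

Run:
```python
from h import *
F=[]
for k in range(6):
    p,_=bot.capture("side"); o=bot.get_obs(); F.append(o["contact_force"])
print(np.mean(F,0),o["tool_pos"],o["time"])
s=marks(p,264,200,325,248); print(s)
```

```text
[-1.33377225 -0.01464227  4.04251402] [567.52504662 166.89047313  74.22101902] 6.0
[[151.         286.81705298 224.3236755 ]
 [132.         297.90340909 223.13068182]
 [123.         315.54369919 217.03963415]
 [123.         308.70223577 222.22865854]
 [122.         280.83196721 236.35860656]]
```

Spring force is about 4 N, so the board is roughly 4 to 5 mm down, and the marks have shifted in the image to match. Tracing 7→6→5 first.

Call:
step_arm --targets '[0,0,0.03,0,0,0,0,0,0,0.06,0,0,0,0,0,0,0.09,0,0,0,0,0,0,0.12,0,0,0,0,0,0,0.15,0,0,0,0,0,0,0.18,0,0,0,0,0,0,0.21,0,0,0,0,0,0,0.24,0,0,0,0,0,0,0.27,0,0,0,0,0,0,0.28,0,0,0,0,0,0.02,0.3,0,0,0,0,0,0.04,0.32,0,0,0,0,0,0.06,0.34,0,0,0,0,0,0.08,0.36,0,0,0,0,0,0.1,0.38,0,0,0,0,0,0.12,0.4,0,0,0,0,0,0.14,0.42,0,0,0,0,0,0.17,0.45,0,0,0,0,0,0.2,0.48,0,0,0,0,0,0.2,0.48,0,0,0,0]'

```text
time: 8.5
tool_pos: [589.5, 118.9, 74.3]
tcp_rot: [3.141, -0.001, 0.028]
contact_force: [-0.3, 1.1, 3.7]
grip_width: 0.4
finger_force: 2.0
```

Run:
```python
from h import *
F=[];p,_=bot.capture("side");F=[bot.get_obs()]
t,_=bot.capture("top");F.append(bot.get_obs())
print(np.mean([o["contact_force"] for o in F],0),F[-1]["tool_pos"],F[-1]["time"])
print(marks(p,264,200,325,250)); print(marks(t,254,185,326,215))
print(fit(np.c_[L,L[:,0]])[0])
y=.0285;R=np.array([[np.cos(y),-np.sin(y)],[np.sin(y),np.cos(y)]]);print(L@R.T+[569.5,92.3])
```

```text
[-0.3345761  -0.55078719  4.47069097] [589.4696076  118.93556098  74.37649879] 8.6
[[124.         308.75201613 222.22782258]
 [120.         315.49791667 217.01458333]
 [113.         287.32190265 224.12942478]]
[[241.         316.14885892 206.19553942]
 [225.         305.52611111 206.74166667]]
0.0
[[551.50285189  21.75850399]
 [550.70495991  49.74713326]
 [570.12691512  70.30893415]
 [589.54887033  90.87073503]
 [588.75097836 118.8593643 ]
 [568.18917747 138.28131951]
 [567.39128549 166.26994878]]
```

The position is on mark 5, the depth is holding, and the tester hasn't moved (mark pixels unchanged). Continuing 5→4→3, then 3→2→1.

Call:
step_arm --targets '[0,0,0.03,0,0,0,0,0,0,0.06,0,0,0,0,0,0,0.09,0,0,0,0,0,0,0.12,0,0,0,0,0,0,0.15,0,0,0,0,0,0,0.18,0,0,0,0,0,0,0.21,0,0,0,0,0,0,0.24,0,0,0,0,0,0,0.27,0,0,0,0,0,0,0.28,0,0,0,0,0,-0.02,0.3,0,0,0,0,0,-0.04,0.32,0,0,0,0,0,-0.06,0.34,0,0,0,0,0,-0.08,0.36,0,0,0,0,0,-0.1,0.38,0,0,0,0,0,-0.12,0.4,0,0,0,0,0,-0.14,0.42,0,0,0,0,0,-0.17,0.45,0,0,0,0,0,-0.2,0.48,0,0,0,0,0,-0.2,0.48,0,0,0,0]'

```text
time: 11.1
tool_pos: [569.7, 70.4, 74.1]
tcp_rot: [3.141, 0.001, 0.028]
contact_force: [0.9, 0.3, 4.5]
grip_width: 0.3
finger_force: 2.2
```

Call:
step_arm --targets '[0,-0.02,0.02,0,0,0,0,0,-0.04,0.04,0,0,0,0,0,-0.06,0.06,0,0,0,0,0,-0.08,0.08,0,0,0,0,0,-0.1,0.1,0,0,0,0,0,-0.12,0.12,0,0,0,0,0,-0.14,0.14,0,0,0,0,0,-0.17,0.17,0,0,0,0,0,-0.2,0.2,0,0,0,0,0,-0.2,0.22,0,0,0,0,0,-0.2,0.25,0,0,0,0,0,-0.2,0.28,0,0,0,0,0,-0.2,0.31,0,0,0,0,0,-0.2,0.34,0,0,0,0,0,-0.2,0.37,0,0,0,0,0,-0.2,0.4,0,0,0,0,0,-0.2,0.43,0,0,0,0,0,-0.2,0.46,0,0,0,0,0,-0.2,0.48,0,0,0,0,0,-0.2,0.48,0,0,0,0]'

```text
time: 13.6
tool_pos: [551.6, 22.0, 74.2]
tcp_rot: [3.141, 0.0, 0.028]
contact_force: [-0.2, 0.7, 3.9]
grip_width: 0.3
finger_force: 2.0
```

Call:
step_arm --targets '[0,0,0,0,0,0,0,0,0,0,0,0,0,0,0,0,0,0,0,0,0]'

```text
time: 13.98
tool_pos: [551.6, 22.0, 74.2]
tcp_rot: [3.141, -0.0, 0.028]
contact_force: [-1.1, -1.0, 3.9]
grip_width: 0.5
finger_force: 2.0
```

On mark 1, estimated at (551.5, 21.8). Now lifting straight off.

Call:
step_arm --targets '[0,0,0,-0.02,0,0,0,0,0,0,-0.05,0,0,0,0,0,0,-0.1,0,0,0,0,0,0,-0.2,0,0,0,0,0,0,-0.4,0,0,0,0,0,0,-0.7,0,0,0,0,0,0,-1,0,0,0,0,0,0,-1,0,0,0,0,0,0,-1,0,0,0,0,0,0,-1,0,0,0,0,0,0,-1,0,0,0]'

```text
time: 15.35
tool_pos: [551.2, 22.4, 173.4]
tcp_rot: [-3.141, 0.002, 0.028]
contact_force: [0.4, -0.4, 0.4]
grip_width: 0.4
finger_force: 0.0
```

Run:
```python
from h import *
p,_=bot.capture("side"); s=marks(p,264,208,325,248); print(s); o=bot.get_obs(); print(o["tool_pos"],o["contact_force"])
cv2.imwrite("pics/end.png",p)
```

```text
[]
[551.33275631  22.4261847  173.51087908] [ 0.4234652   0.40779973 -0.40592505]
```

View pics/end.png

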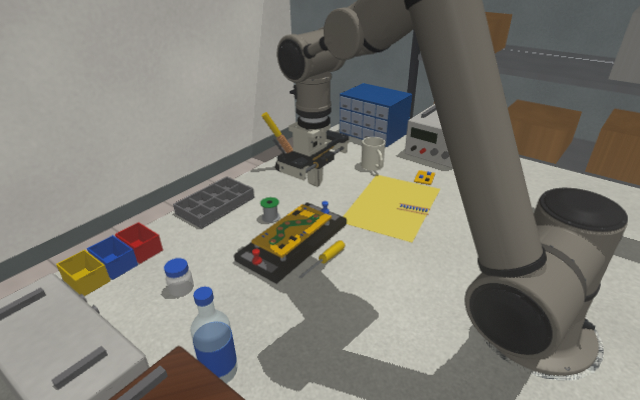

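The gripper is clear of the tester. The tester (290,240), red marker (256,257), blue marker (325,208) and the bystanders are where they started. The mark mask found nothing only because the arm's shadow falls on the strip.

```bash
python3 -c "
from plant import bot
print(bot.close_job())"
```

```text
the job is handed in; nothing more can be done
None
```

I traced the strip from the red end (mark 7) to the blue end (mark 1), keeping about 4 N on the board (roughly 4–5 mm down) wherever I read it, then lifted straight off with nothing visibly moved in the last picture and handed the job in; no verdict came back.

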